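Set the sample-tile stand for the painter

TASK

Two small swivel stands are on the bench: one carries the square tile of paint samples, the other a round lens. Take the tile stand by the little ball knob on the stem behind the tile, turn its head until the tile sits square over its own foot (facing out over the foot's front, where the metal rule is), and raise the tile until it slopes at 45 degrees to the bench. Then let go, leaving the lens stand as it was.

Things in the scene. Friction and masses are not known exactly. Their poses are not given: they have to be found in the camera images.
- tile_stand: Stand of the square sample tile; its grey foot, 130 (x) x 160 (y) x 14 mm, is fixed. Origin: under the foot's centre, on the bench. -x is the foot's front, where a bright metal rule lies along the edge (y). A central post (foot 26 mm radius) stands on the z axis; its head swivels about z and carries, on the z axis 125 mm above the bench, the level tilt hinge.
- tile_head (a joint): Swivel of the tile stand's head about the foot's z axis, rad, positive counter-clockwise from above, range -1.3 to 1.3; 0 = tile square over the foot, facing out over its front (-x). The tilt hinge's axis is the foot's y axis turned by this angle. Stiff by friction (0.12 Nm): stays where it is left.
- tile_board (a joint): Slope of the tile to the bench, rad, range 0 to 1.45; 0 = level, face up; grows as the rear edge with the knob is raised. The tile (150 x 150 x 9 mm, white with rows of paint dabs) reaches 50 mm to the front of the hinge and 100 mm behind it, its face 23 mm above the hinge axis. Stiff by friction (0.28 Nm): stays where it is left.
- tile_knob (a point): Centre of the black ball knob, 18 mm across, on an 8 mm stem, 45 mm behind the middle of the tile's rear edge; pinch it from above, fingers closing along the hinge axis. 145 mm from the hinge: at swivel s, slope t it is 145*cos(t) mm from the post's axis, in the foot's +x direction turned by s, and 125 + 145*sin(t) mm above the bench.
- lens_knob (a point): Centre of the like black ball knob (18 mm) on the other stand, 165 mm from its hinge, beyond the round lens (122 mm over its rim). This stand has the same foot, head and joints, and must be left as it is.

How it is judged:
By the outcome, as a careful person would: the job done as asked, in the order asked, and still so for the second after the job is handed in, with the robot touching nothing.
It also fails if it takes over 32 s, if anything falls off the work surface, if the arm or the gripper's body presses on something with over 40 N, if the wrist force passes 120 N, or if a joint passes its speed limit or range.

ROBOT

A 6-joint arm with a two-finger parallel gripper is mounted at the origin on the work surface; the furniture and walls round the work are solid. World frame = base frame: x ahead of the robot, y to its left, z up, the work surface at z = 0. Lengths are in mm, angles in rad, forces in N, time in s.
With the tool pointing down it reaches from about 275 to 750 mm from the base axis. Payload 10.2 kg.
Tool frame: the origin (TCP) lies between the finger pads; the fingertips stand 14 mm ahead of it and the grasp point (between the pads) lies 5 mm behind it (tip_reach is the distance from the TCP to the fingertips, in mm); z points along the fingers, y is the line along which they close (so a half turn about z gives the same grasp; the last joint's range is limited). The gripper opens to 85 mm and grips with 20 to 120 N. Pads are 22 mm wide; open, the fingers measure 114 mm over their backs; the gripper's body (76 mm by 85 mm) begins 54 mm behind the grasp point. The pads swing forward as they close: fully open they stand 13 mm farther back than shut.
Start: joints at [1.061, 0.313, 1.498, -0, 1.331, -0.223], TCP at [148.527, 503.558, 245.294] pointing down, gripper open.
Joint ranges: [-2.94, 2.94], [-0.97, 2.17], [0.19, 2.56], [-1.23, 4.37], [0.02, 3.11], [-2.88, 2.88]. Speed limits (rad/s): [2.39, 2.39, 3.01, 3.14, 3.14, 3.14].

INTERFACE

Orientations are given as a unit quaternion [w, x, y, z].
In Python, from rig import * gives the robot as it stands.
- The arm moves only by the tool arm_command, never from a script. Its argument "steps" is a list that holds one entry, the list of rows, each a list of 7 numbers: the opening, from 0 (shut) to 1 (fully open), then the shift along the tool's x, y, z each as a share of 0.05 m, from -1 to 1, then the turn, a rotation vector about the tool's x, y, z each as a share of 0.15 rad, from -1 to 1. A call has 1 to 8 rows; each row shifts and turns the commanded pose from where the row before left it, along the tool's axes as they then stand; what a row does not reach is not made up. A row lasts 1/8 s, in which the tool goes at most 62.5 mm and 10.7 degrees, less where a joint would pass 70% of its speed; a pose out of reach is approached as far as the arm can. A call with a number of a shift or a turn outside -1 to 1 is refused whole. A call with a gripper value outside its range is refused whole. The fingers move at their own pace and stop on an object; "squeeze" is the grip in N (left out, the last holds). Time passes only in rows, so rows that do not move let the fingers close. It gives the time, the measured TCP pose, the force, the opening and the grip force at its end, in the units of the state.
- sense(): the state, without advancing time (a new reading comes with each control period).
- capture(name): name is "side" or "top" or "wrist"; returns the picture (420x560x3 uint8, red, green, blue); there is no depth.
- get_calibration(name): a dict with "intrinsics" (3x3 intrinsics, pixels), "rvec" (rotation vector, rad) and "tvec" (3), from world to camera coordinates, as OpenCV has them; the wrist camera has in their place "T_tool_cam" (4x4, takes a point from camera to tool coordinates, whose origin is the TCP and whose axes are the flange's). Camera axes: x right, y down, z forward; pixel columns grow to the right and rows downward; lengths in mm; the calibration is good to about 2 mm. A picture is of the moment at which its call begins: read the wrist's pose just before it. get_calibration takes no time and is no camera call.
- finish_job(): hands the job in; it is judged then, once.
The state is a dict: "time_s": time; "joints": joint angles; "dq": joint speeds; "tau": joint torques, N m; "eef_pos": TCP position; "ee_rot": TCP orientation; "force": force on the tool from outside, world axes, zero at the start; "wrist_torque": the same for the moment, N m; "grip_width": opening from 0.0 (shut) to 1.0 (fully open); "grip_force": force on a finger pad.
Only numpy, scipy, OpenCV 4.12 (cv2) and the standard library are available. Lean on these libraries where they do the work, as an engineer would, in place of code of your own. Each camera call takes 0.05 s, during which the arm holds its last target. There are 200 camera calls.

## Working session

There is one attempt and no reset: what is moved stays moved. The work goes in short steps, Python scripts to look and compute and a tool call to move; the robot and the scene stay as the last step left them, time stands still between calls to the robot, and variables do not carry over. Pictures are saved under pics/ and viewed, at most 10 in all, crops included, and the job is handed in when it is done.

Besides the shell and the picture viewer there is one more tool, called after "Request:" as name([rows], argument=value, ...), one row to a line, values as JSON. arm_command: Moves the arm, as the interface text tells. Its arguments: {"type":"object","properties":{"steps":{"type":"array"},"squeeze":{"type":"number"}},"required":["steps"]}

```bash
mkdir -p pics; python3 - <<'E'
from rig import *
import cv2
s=sense(); print({k:s[k] for k in('time_s','eef_pos','ee_rot','force','grip_width')})
for n in('side','top'):
    cv2.imwrite(f'pics/{n}0.png',cv2.cvtColor(capture(n),cv2.COLOR_RGB2BGR)); print(n,get_calibration(n))
print(get_calibration('wrist'))
E
```

```text
{'time_s': 0.0, 'eef_pos': array([148.40724702, 503.32367405, 244.72423262]), 'ee_rot': array([-2.53035058e-04,  1.42917294e-01,  9.89734399e-01, -6.34546996e-04]), 'force': array([-0.81503308, -0.36850933,  0.19036729]), 'grip_width': 0.9978603058111425}
side {'intrinsics': array([[440.99122396,   0.        , 279.9448324 ],
       [  0.        , 440.99122396, 215.96577551],
       [  0.        ,   0.        ,   1.        ]]), 'rvec': array([ 0.37052199, -2.67901422,  1.36834783]), 'tvec': array([556.48099935, 178.45615314, 795.09237578])}
top {'intrinsics': array([[545.47549299,   0.        , 278.24513613],
       [  0.        , 545.47549299, 206.22195363],
       [  0.        ,   0.        ,   1.        ]]), 'rvec': array([ 2.22572823, -2.16254425,  0.10792418]), 'tvec': array([ -15.88231634,  583.59731191, 1083.7458801 ])}
{'intrinsics': array([[374.92057518,   0.        , 281.48226591],
       [  0.        , 374.92057518, 216.95882335],
       [  0.        ,   0.        ,   1.        ]]), 'T_tool_cam': array([[-1.05451040e-04, -9.56970594e-01, -2.90184893e-01,
         7.34693525e+01],
       [ 9.99999992e-01, -1.19769340e-04,  3.15822674e-05,
         1.98539967e-01],
       [-6.49785543e-05, -2.90184887e-01,  9.56970599e-01,
        -1.28133805e+02],
       [ 0.00000000e+00,  0.00000000e+00,  0.00000000e+00,
         1.00000000e+00]])}
```

View pics/top0.png

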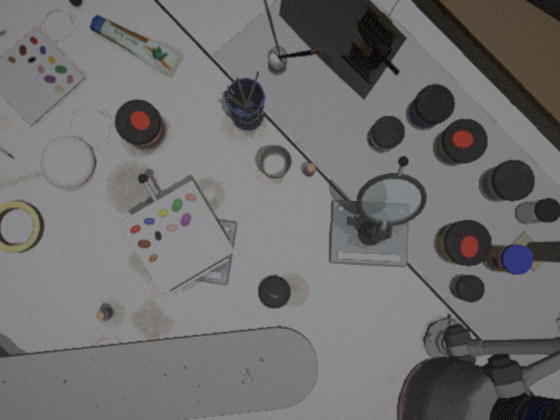

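View pics/side0.png

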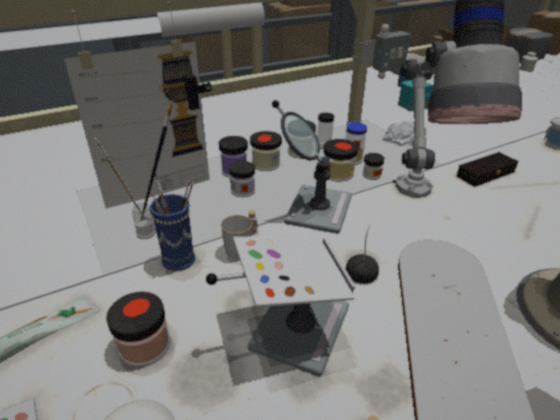

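```bash
cat > h.py <<'E'
import numpy as np, cv2
from rig import *
def cam(n):
    c=get_calibration(n); R=cv2.Rodrigues(c['rvec'])[0]; return c['intrinsics'],R,c['tvec']
def ray(n,uv):
    K,R,t=cam(n); d=R.T@np.linalg.solve(K,[*uv,1.]); return -R.T@t,d/np.linalg.norm(d)
def onz(n,uv,z):
    o,d=ray(n,uv); return o+d*(z-o[2])/d[2]
def tri(a,b):
    (o1,d1),(o2,d2)=ray('top',a),ray('side',b)
    s=np.linalg.lstsq(np.c_[d1,-d2],o2-o1,rcond=None)[0]
    p,q=o1+s[0]*d1,o2+s[1]*d2; return (p+q)/2,np.linalg.norm(p-q)
def proj(n,P):
    K,R,t=cam(n); q=K@(R@np.asarray(P,float)+t); return q[:2]/q[2]
E
python3 - <<'E'
from h import *
t=cv2.imread('pics/top0.png')[155:305,90:290]; s=cv2.imread('pics/side0.png')[220:385,180:380]
im=np.vstack([cv2.resize(t,None,fx=3,fy=3,interpolation=2)[:, :],])
im2=cv2.resize(s,None,fx=3,fy=3,interpolation=2)
out=np.zeros((495,1200,3),np.uint8); out[:450,:600]=im; out[:,600:]=im2
out=cv2.convertScaleAbs(out,alpha=1.5)
cv2.imwrite('pics/crop0.png',cv2.resize(out,(800,330),interpolation=cv2.INTER_AREA)[:, :])
print(tri((144,178),(212,279)))
print('lens',tri((403,161),(276,104)))
for p in [(237,221),(230,284)]: print(onz('top',p,14))
for p in [(319,366),(348,296),(254,347)]: print(onz('side',p,14))
print(tri((120,214),(338,300)))
E
```

```text
(array([616.10043073, 244.39668036, 151.39488726]), np.float64(2.770454313195889))
lens (array([ 645.07897773, -196.16096288,  246.38061817]), np.float64(3.904053769628165))
[551.79271612  83.78130555  14.        ]
[424.35816272  93.60654774  14.        ]
[446.13870998 248.18474574  14.        ]
[424.18315085  87.71384458  14.        ]
[554.29912327 241.97349001  14.        ]
(array([489.02424835, 271.59332237, 192.91467784]), np.float64(121.17326579322942))
```

View pics/crop0.png

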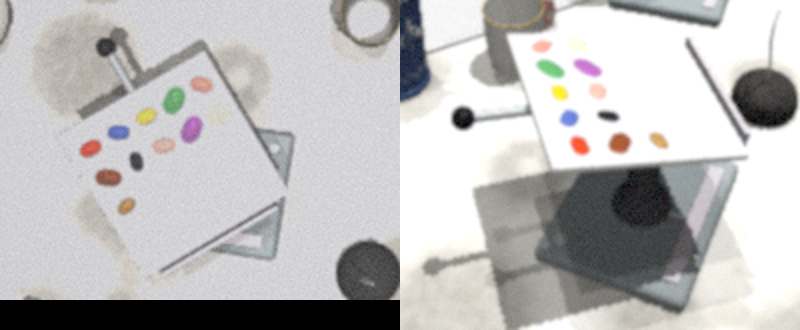

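```bash
cat >> h.py <<'E'
from scipy.spatial.transform import Rotation as Ro
def st():
    s=sense(); w,x,y,z=s['ee_rot']; R=Ro.from_quat([x,y,z,w]).as_matrix(); return s,R
def plan(P,yaw):
    """target TCP, yaw of tool y (deg, world), tool straight down: shift in tool axes (rows of 50mm), turn in tool axes (units .15)"""
    s,R=st(); a=np.radians(yaw); y=np.array([np.cos(a),np.sin(a),0]); z=np.array([0,0,-1.]); T=np.c_[np.cross(y,z),y,z]
    print('t',s['time_s'],'pos',s['eef_pos'].round(1),'F',s['force'].round(1),'yaw y',np.degrees(np.arctan2(R[1,1],R[0,1])).round(1),'q',s['joints'].round(2))
    print('shift',(R.T@(P-s['eef_pos'])/50).round(2),'turn',(Ro.from_matrix(R.T@T).as_rotvec()/.15).round(2))
E
python3 - <<'E'
from h import *
print('board end',tri((317,370),(432,243)))
# foot edges
for n,pts,z in [('top',[(237,221.5),(229,284)],14),('top',[(229,284),(196,279)],14),('side',[(250,349),(323,374)],0),('side',[(323.5,374),(348.5,302)],0)]:
    a,b=[onz(n,p,z) for p in pts]; d=b-a; print(n,a.round(1),b.round(1),np.degrees(np.arctan2(d[1],d[0])).round(1))
# rule/grey mask: foot edge by Canny lines
for n,box in [('top',(175,215,245,290)),('side',(245,290,355,380))]:
    im=cv2.imread(f'pics/{n}0.png'); g=cv2.cvtColor(im,6); x0,y0,x1,y1=box
    L=cv2.createLineSegmentDetector().detect(g[y0:y1,x0:x1])[0][:,0]
    for l in L:
        p=l+[x0,y0,x0,y0]
        if np.hypot(p[2]-p[0],p[3]-p[1])<18: continue
        a,b=onz(n,p[:2],14),onz(n,p[2:],14); d=b-a
        print(n,p.round(1),a[:2].round(),b[:2].round(),np.degrees(np.arctan2(d[1],d[0])).round(1))
plan([616.1,244.4,300],121.9)
E
```

```text
board end (array([272.09965633, -83.19227524,  39.11934459]), np.float64(16.203173961697374))
top [550.8  83.7  14. ] [424.3  95.6  14. ] 174.6
top [424.3  95.6  14. ] [432.6 162.3  14. ] 82.9
side [563.  237.4   0. ] [438.3 250.8   0. ] 173.9
side [437.6 250.6   0. ] [421.7  88.7   0. ] -95.6
top [231.8 247.4 212.6 215.2] [498.  92.] [562. 134.] 32.8
top [175.2 285.  231.  252.5] [420. 203.] [488.  94.] -58.1
top [232.2 254.2 227.7 283.1] [484.  91.] [426.  98.] 173.1
top [224.5 285.1 195.8 280.8] [422. 105.] [429. 163.] 83.0
top [237.2 223.  233.4 248. ] [548.  83.] [497.  89.] 173.2
top [225.8 258.4 175.6 288. ] [476. 104.] [413. 202.] 122.2
top [211.  270.  226.9 260.7] [451. 133.] [471. 101.] -58.2
top [225.2 280.7 228.4 259.2] [431. 103.] [474.  99.] -6.3
side [259.3 304.9 337.  298.5] [573. 153.] [443. 100.] -157.7
side [333.9 343.  325.5 366. ] [431. 199.] [436. 245.] 83.6
side [349.5 304.4 334.3 342.6] [419. 107.] [431. 198.] 82.4
side [308.6 304.2 325.8 336.8] [489. 127.] [446. 190.] 124.5
side [292.3 369.8 258.2 378.4] [484. 266.] [530. 295.] 31.8
side [268.  357.1 250.  351.2] [527. 254.] [558. 251.] -5.4
side [298.6 364.3 320.6 372. ] [477. 254.] [442. 258.] 173.4
side [333.8 303.4 326.2 322.1] [446. 113.] [451. 159.] 83.5
side [254.6 330.  268.5 307.1] [564. 209.] [556. 154.] -98.2
side [328.5 337.  341.  305.3] [442. 189.] [433. 114.] -96.9
side [342.  329.3 351.6 348.3] [423. 167.] [402. 201.] 121.5
t 0.1 pos [148.4 503.4 244.8] F [ 0.1 -0.5 -0.3] yaw y 73.6 q [ 1.06  0.31  1.5   0.    1.33 -0.22]
shift [-10.44  -2.32  -1.1 ] turn [-0.01 -0.   -5.62]
```

Request:
arm_command([
  [[1,-0.8,-0.18,-0.4,0,0,0],[1,-0.95,-0.21,-0.4,0,0,0],[1,-0.95,-0.21,-0.3,0,0,0],[1,-0.95,-0.21,0,0,0,0],[1,-0.95,-0.21,0,0,0,0],[1,-0.95,-0.21,0,0,0,0],[1,-0.95,-0.21,0,0,0,0],[1,-0.95,-0.21,0,0,0,0]],
], squeeze=40)

```text
time_s: 1.1
eef_pos: [483.7, 318.1, 300.0]
ee_rot: [-0.0, 0.143, 0.99, -0.0]
force: [0.3, -0.6, -0.6]
grip_width: 1.002
grip_force: 0.0
```

Request:
arm_command([
  [[1,-0.95,-0.21,0,0,0,0],[1,-0.95,-0.21,0,0,0,0],[1,0,0,0,0,0,-0.9],[1,0,0,0,0,0,-0.95],[1,0,0,0,0,0,-0.95],[1,0,0,0,0,0,-0.95],[1,0,0,0,0,0,-0.95],[1,0,0,0,0,0,-0.9]],
])

```text
time_s: 2.1
eef_pos: [567.6, 272.0, 299.8]
ee_rot: [-0.0, -0.275, 0.961, 0.0]
force: [0.6, 0.5, -0.2]
grip_width: 1.004
grip_force: 0.0
```

```bash
python3 - <<'E'
from h import *
plan([617,244,146],122.2)
s,R=st(); im=capture('wrist'); cv2.imwrite('pics/w1.png',cv2.cvtColor(im,4))
c=get_calibration('wrist'); T=c['T_tool_cam']; q=T[:3,:3].T@(R.T@(np.array([617,244,151.4])-s['eef_pos'])-T[:3,3]); u=c['intrinsics']@q; print('knob expected',u[:2]/u[2])
E
```

```text
t 2.1 pos [567.6 272.  299.8] F [ 0.6  0.5 -0.2] yaw y 122.0 q [ 0.26  0.53  1.04 -0.    1.57 -1.87]
shift [-0.55 -1.    3.08] turn [ 0.   -0.01 -0.03]
knob expected [218.01846229 237.59878486]
```

View pics/w1.png

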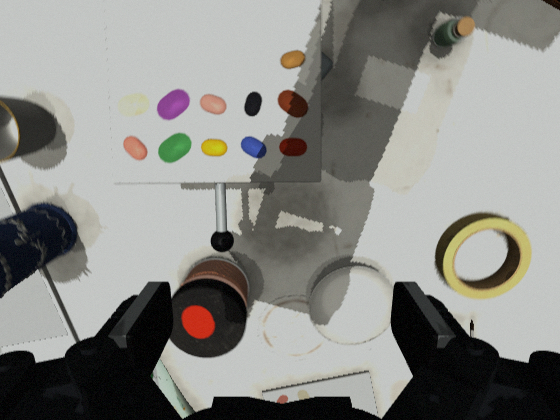

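Request:
arm_command([
  [[1,-0.29,-0.47,0,0,0,0],[1,-0.29,-0.47,0,0,0,0],[1,0,0,0.7,0,0,0],[1,0,0,0.8,0,0,0],[1,0,0,0.8,0,0,0],[1,0,0,0.5,0,0,0],[1,0,0,0.28,0,0,0],[1,0,0,0,0,0,0]],
])

```text
time_s: 3.15
eef_pos: [616.8, 247.2, 145.8]
ee_rot: [-0.001, -0.273, 0.962, 0.0]
force: [0.5, 0.2, -0.1]
grip_width: 1.002
grip_force: 0.0
```

```bash
python3 - <<'E'
from h import *
plan([617,244,146],122.2)
a=cv2.cvtColor(capture('wrist'),4);b=cv2.cvtColor(capture('side'),4)
cv2.imwrite('pics/g1.png',np.hstack([a[150:420,130:430],b[150:420,60:360]]))
E
```

```text
t 3.15 pos [616.8 247.2 145.8] F [ 0.5  0.2 -0.1] yaw y 121.6 q [ 0.21  0.7   1.15 -0.    1.29 -1.92]
shift [ 0.03 -0.06 -0.  ] turn [ 0.   -0.01 -0.06]
```

View pics/g1.png

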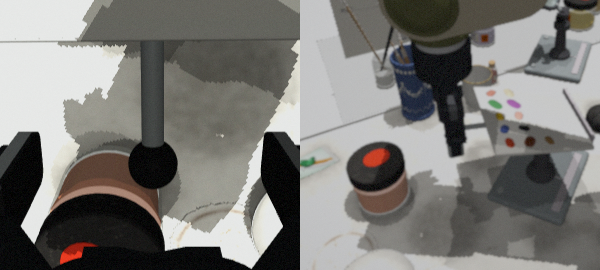

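Request:
arm_command([
  [[1,-0.04,0,0,0,0,0],[0,0,0,0,0,0,0],[0,0,0,0,0,0,0],[0,0,0,0,0,0,0],[0,0,0,0,0,0,0],[0,0,0,0,0,0,0]],
], squeeze=40)

```text
time_s: 4.0
eef_pos: [618.7, 248.4, 146.4]
ee_rot: [0.0, -0.273, 0.962, 0.0]
force: [-0.2, 1.0, 0.3]
grip_width: 0.176
grip_force: 38.9
```

Request:
arm_command([
  [[0,0.01,-0.24,0,0,0,0.56],[0,0.01,-0.24,0,0,0,0.56],[0,0.01,-0.24,0,0,0,0.56],[0,0.01,-0.24,0,0,0,0.56],[0,0.01,-0.24,0,0,0,0.56],[0,0.01,-0.24,0,0,0,0.56],[0,0.01,-0.24,0,0,0,0.56],[0,0.01,-0.24,0,0,0,0.56]],
])

```text
time_s: 5.0
eef_pos: [639.6, 155.8, 146.5]
ee_rot: [0.001, 0.061, 0.998, 0.0]
force: [1.6, -0.2, 0.8]
grip_width: 0.178
grip_force: 38.9
```

Request:
arm_command([
  [[0,0,0,0,0,0,0],[0,0,0,0,0,0,0]],
])

```text
time_s: 5.25
eef_pos: [639.6, 156.3, 146.6]
ee_rot: [0.001, 0.059, 0.998, -0.0]
force: [4.3, -1.9, -0.1]
grip_width: 0.177
grip_force: 39.1
```

```bash
python3 - <<'E'
from h import *
plan([600,155,222],83.2)
a=cv2.cvtColor(capture('top'),4);b=cv2.cvtColor(capture('side'),4)
cv2.imwrite('pics/top2.png',a);cv2.imwrite('pics/side2.png',b)
f=lambda i:cv2.resize(i,(400,440))
cv2.imwrite('pics/c2.png',cv2.convertScaleAbs(np.hstack([f(a[140:305,100:250]),f(b[220:385,200:350])]),alpha=1.4))
E
```

```text
t 5.25 pos [639.6 156.3 146.6] F [ 4.3 -1.9 -0.1] yaw y 83.3 q [ 0.06  0.69  1.18 -0.    1.28 -1.39]
shift [ 0.78 -0.12 -1.51] turn [-0.    0.01  0.01]
```

View pics/c2.png

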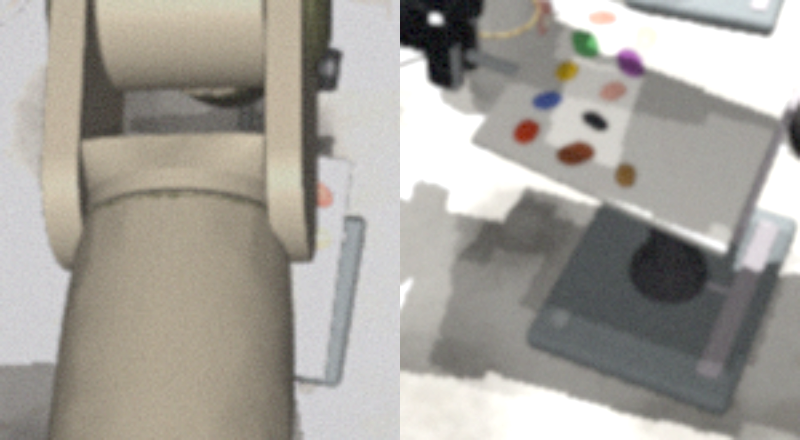

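```bash
python3 - <<'E'
from h import *
for n,box in [('side',(225,240,350,378)),('top',(205,190,240,290))]:
    g=cv2.cvtColor(cv2.imread(f'pics/{n}2.png'),6); x0,y0,x1,y1=box
    L=cv2.createLineSegmentDetector().detect(g[y0:y1,x0:x1])[0][:,0]
    for l in L:
        p=l+[x0,y0,x0,y0]
        if np.hypot(p[2]-p[0],p[3]-p[1])<16: continue
        a,b=onz(n,p[:2],14),onz(n,p[2:],14); d=b-a
        print(n,p.round(1),a[:2].round(),b[:2].round(),np.degrees(np.arctan2(d[1],d[0])).round(1))
E
```

```text
side [276.3 295.6 320.1 315.1] [550. 123.] [464. 147.] 164.7
side [321.5 313.8 338.5 270.3] [463. 143.] [452.  25.] -95.2
side [342.4 272.6 333.  296.1] [444.  29.] [450.  96.] 84.2
side [293.9 377.2 232.5 359. ] [479. 278.] [580. 273.] -2.8
side [348.1 305.6 331.  354.9] [421. 111.] [432. 223.] 84.3
side [292.9 245.  341.4 263.7] [556. -25.] [450.   4.] 164.6
side [334.2 324.8 341.1 305.4] [437. 161.] [433. 114.] -95.3
side [265.9 310.8 275.3 294.2] [558. 163.] [553. 120.] -96.6
side [247.6 290.4 264.6 294.7] [605. 125.] [572. 127.] 177.3
side [273.8 294.4 226.  273.6] [556. 121.] [659.  94.] -14.7
side [334.3 295.1 325.  320.1] [449.  93.] [454. 155.] 85.0
side [319.7 309.8 296.8 300.7] [468. 135.] [511. 125.] -12.7
side [318.1 375.7 248.4 349.9] [444. 265.] [561. 250.] -7.6
side [329.3 355.6 323.2 373.6] [434. 225.] [437. 260.] 84.9
side [281.1 278.3 289.8 250.4] [554.  77.] [558.  -7.] -87.0
side [251.8 335.6 265.5 311.8] [565. 221.] [558. 166.] -97.1
side [311.9 266.9 289.4 262. ] [504.  29.] [550.  28.] -2.0
side [253.  315.5 235.5 312.9] [577. 180.] [608. 182.] 5.4
side [337.  267.6 316.5 262. ] [456.  18.] [498.  13.] -6.5
side [321.  333.3 313.2 351.9] [455. 185.] [460. 225.] 83.0
side [321.8 354.3 328.6 337.1] [446. 226.] [442. 189.] -96.9
top [218.5 198.2 217.9 236.9] [597. 123.] [518. 121.] -178.9
top [214.2 234.4 212.  190.6] [523. 129.] [612. 137.] 5.0
top [208.8 239.3 210.3 288.2] [513. 140.] [415. 133.] -176.1
top [237.2 223.  227.7 283.1] [548.  83.] [426.  98.] 172.9
top [220.9 279.4 228.3 220.6] [433. 112.] [552. 101.] -5.1
top [225.1 280.5 233.8 225.5] [431. 104.] [542.  90.] -7.0
```

Request:
arm_command([
  [[0,0.05,0,-0.21,0,0,0],[0,0.06,0,-0.21,0,0,0],[0,0.08,0,-0.2,0,0,0],[0,0.09,0,-0.2,0,0,0],[0,0.11,0,-0.19,0,0,0],[0,0.12,0,-0.18,0,0,0],[0,0.14,0,-0.17,0,0,0],[0,0.15,0,-0.16,0,0,0]],
])

```text
time_s: 6.35
eef_pos: [598.7, 161.0, 222.7]
ee_rot: [-0.0, 0.059, 0.998, -0.0]
force: [-1.0, -1.7, -6.1]
grip_width: 0.176
grip_force: 39.0
```

Request:
arm_command([
  [[0,0,0,0,0,0,0],[0,0,0,0,0,0,0]],
])

```text
time_s: 6.6
eef_pos: [599.2, 161.1, 222.5]
ee_rot: [-0.0, 0.059, 0.998, 0.0]
force: [-3.5, -0.6, -2.3]
grip_width: 0.18
grip_force: 39.6
```

```bash
python3 - <<'E'
from h import *
plan([600,155,222],83.2)
b=cv2.cvtColor(capture('side'),4); cv2.imwrite('pics/side3.png',b)
w=cv2.cvtColor(capture('wrist'),4)
cv2.imwrite('pics/c3.png',cv2.convertScaleAbs(np.hstack([cv2.resize(b[200:385,200:360],(480,555)),cv2.resize(w[230:420,225:335],(320,555))]),alpha=1.3))
n,box=('side',(215,200,350,378))
g=cv2.cvtColor(b,6); x0,y0,x1,y1=box
L=cv2.createLineSegmentDetector().detect(g[y0:y1,x0:x1])[0][:,0]
for l in L:
    p=l+[x0,y0,x0,y0]
    if np.hypot(p[2]-p[0],p[3]-p[1])<20: continue
    a,c=onz(n,p[:2],14),onz(n,p[2:],14); d=c-a
    print(n,p.round(1),np.degrees(np.arctan2(d[1],d[0])).round(1))
E
```

```text
t 6.6 pos [599.2 161.1 222.5] F [-3.5 -0.6 -2.3] yaw y 83.2 q [ 0.07  0.54  1.22  0.    1.38 -1.38]
shift [-0.03 -0.12  0.01] turn [ 0. -0. -0.]
side [346.4 274.4 345.9 254.4] -80.7
side [278.5 208.7 294.3 226.9] 132.1
side [337.3 233.6 315.6 229.5] -1.1
side [343.7 277.1 326.1 322.1] 84.1
side [263.5 313.  278.2 291.9] -101.2
side [349.  203.4 340.  232.1] 88.5
side [226.3 259.3 220.  223. ] -62.5
side [250.9 209.9 264.4 226.9] 132.6
side [245.7 373.3 215.5 370.6] 10.0
side [276.5 377.1 249.  369.3] -1.9
side [304.2 245.8 334.9 281.5] 132.5
side [278.3 289.2 248.1 256.9] -40.2
side [312.7 224.  337.9 229.1] 177.2
side [283.6 293.9 315.2 328.6] 138.9
side [215.2 344.2 223.4 324. ] -86.7
side [336.7 336.  323.8 371.7] 83.8
side [336.6 225.1 344.6 199.9] -91.0
side [315.5 374.8 248.4 350. ] -7.6
side [338.4 200.3 331.1 220.8] 88.4
side [333.6 324.1 341.6 304.3] -97.1
side [244.7 345.4 258.2 325.2] -100.3
side [325.3 308.  334.7 284.5] -95.6
side [319.4 234.4 342.  260.5] 130.6
side [318.9 272.2 300.9 250.4] -47.8
side [295.5 294.5 309.4 310.6] 136.7
```

View pics/c3.png

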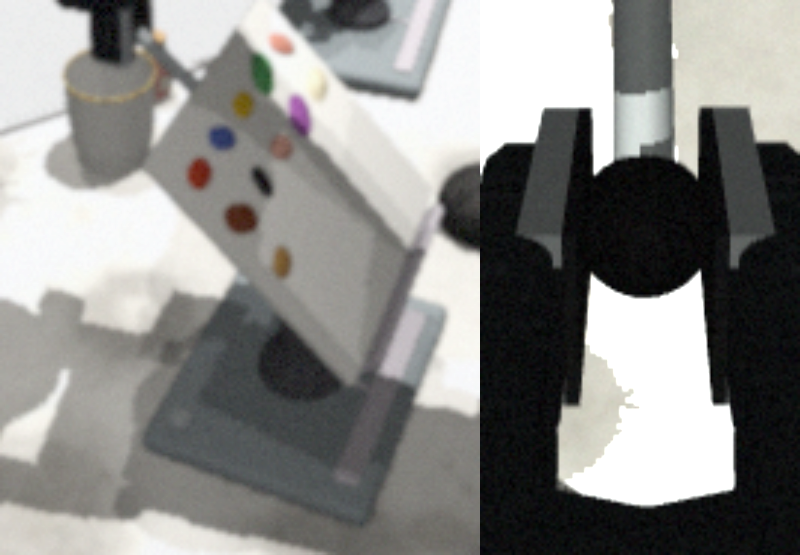

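```bash
python3 - <<'E'
from h import *
for yaw in (83.2,84):
  h=np.array([np.cos(np.radians(yaw)),np.sin(np.radians(yaw)),0])
  for p in [(248.1,256.9,278.3,289.2),(283.6,293.9,315.2,328.6),(248.1,256.9,315.2,328.6),(304.2,245.8,334.9,281.5)]:
    n=np.cross(ray('side',p[:2])[1],ray('side',p[2:])[1]); d=np.cross(h,n); print(yaw,np.degrees(np.arctan2(d[2],np.hypot(*d[:2]))).round(1))
for P in ([599,161,227.5],): print(proj('side',P))
E
```

```text
83.2 -44.4
83.2 -45.4
83.2 -44.4
83.2 -45.8
84 -45.0
84 -46.0
84 -45.0
84 -46.2
[239.25591674 206.58431148]
```

Request:
arm_command([
  [[0.6,0,0,0,0,0,0],[0.6,0,0,0,0,0,0],[0.6,0,0,0,0,0,0],[0.6,0,0,-0.4,0,0,0],[0.6,0,0,-0.8,0,0,0],[0.6,0,0,-0.8,0,0,0],[0.6,0,0,-0.6,0,0,0],[0.6,0,0,0,0,0,0]],
])

```text
time_s: 7.7
eef_pos: [599.9, 161.0, 354.5]
ee_rot: [0.002, 0.059, 0.998, 0.0]
force: [-0.5, 0.2, -0.5]
grip_width: 0.601
grip_force: 0.0
```

```bash
python3 - <<'E'
from h import *
plan([600,155,222],83.2)
s,R=st(); w=cv2.cvtColor(capture('wrist'),4); b=cv2.cvtColor(capture('side'),4)
cv2.imwrite('pics/side4.png',b)
cv2.imwrite('pics/c4.png',cv2.convertScaleAbs(np.hstack([cv2.resize(b[200:385,200:360],(320,370)),cv2.resize(w,(480,370))]),alpha=1.3))
n,box=('side',(215,200,350,378))
g=cv2.cvtColor(b,6); x0,y0,x1,y1=box
L=cv2.createLineSegmentDetector().detect(g[y0:y1,x0:x1])[0][:,0]
for l in L:
    p=l+[x0,y0,x0,y0]
    if np.hypot(p[2]-p[0],p[3]-p[1])<25: continue
    a,c=onz(n,p[:2],14),onz(n,p[2:],14); d=c-a
    h=[np.cos(1.459),np.sin(1.459),0];m=np.cross(h,np.cross(ray(n,p[:2])[1],ray(n,p[2:])[1]))
    print(p.round(1),np.degrees(np.arctan2(d[1],d[0])).round(1),'slope',np.degrees(np.arctan2(m[2],np.hypot(*m[:2]))).round(1))
E
```

```text
t 7.7 pos [599.9 161.  354.5] F [-0.5  0.2 -0.5] yaw y 83.2 q [ 0.07  0.5   0.95 -0.    1.69 -1.38]
shift [-0.   -0.12  2.65] turn [ 0.01  0.03 -0.  ]
[348.4 305.7 323.7 370.4] 83.0 slope -81.6
[349.  203.4 340.  232.1] 88.5 slope -81.6
[345.2 272.7 324.6 326.2] 84.4 slope -80.4
[226.4 259.5 219.9 223.2] -62.3 slope 84.9
[276.7 225.7 313.  260.8] 137.9 slope -39.5
[278.2 289.2 248.  256.9] -40.2 slope 44.7
[312.7 223.9 338.2 229.2] 177.0 slope 2.6
[284.2 294.5 315.5 328.3] 139.4 slope -45.1
[312.8 262.  333.3 284.3] 134.8 slope -43.7
[215.3 311.3 244.7 316.3] -176.3 slope 11.8
[318.4 327.  332.5 287.9] -94.3 slope 80.6
[295.9 367.3 248.2 350.4] -6.7 slope 0.5
[336.7 225.2 344.6 199.9] -91.0 slope 81.1
[323.5 239.  342.2 260.4] 130.9 slope -44.7
```

View pics/c4.png

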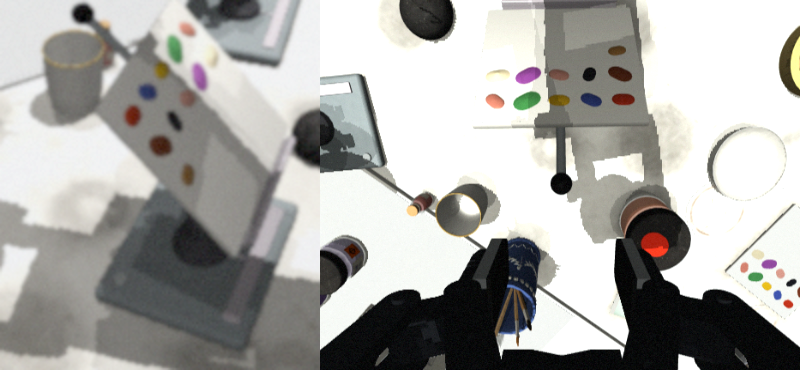

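```bash
python3 -c "
from rig import *
print(finish_job())"
```

```text
the job is handed in; nothing more can be done
None
```

The job is handed in: the tile is square over its foot to within about 1 degree and slopes at about 45 degrees, both measured from the images after I let go; the arm is clear, and it never went near the lens stand.

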